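# Lock the swing-leaf spacer pack with its pin

## Task

The three spacer leaves of the packing stand have been left fanned out on their pivot stud. Swing them into line, take the black-knobbed lock pin from its wooden rest and pass it down through all three leaves into the lock hole in the stand underneath, until its collar lies fully home on the top leaf, and let go. The lock hole is in a trim block that is set off the stand's middle, by up to 11 mm, so swing the pinned leaves gently about to feel for it; never jam the pin hard against leaves or stand, and leave the other things on the bench where they are.

Things in the scene. Friction and masses are not known exactly. Their poses are not given: they have to be found in the camera images.
- stand: Packing stand fixed to the bench: dark steel bar 164 x 56 x 28 mm, from x = -28 to +136 mm, the leaves stacked on it. Origin on the bench under the pivot stud; x axis along the bar from stud to its lock end, z up. Stud 12 mm diameter with a nut 21 mm across on top, 66 mm high. A trim block, 44 x 72 mm, bright steel, top level with the bar, sits in a cross slot at x = 78 to 122 mm.
- plunger (a joint): Spring plunger in the trim block's lock bore, 20 mm above the bench. The bore: 13 mm diameter, 21 mm deep, at x = 100 mm of the stand, in the middle of the block's length, which is clamped up to 11 mm off the stand's middle line in y (not measured). The ball stands 2 mm into it; 0 = out, grows (m) as the pin pushes it back. It grips the pin with 12 to 15 N, so its weight does not carry it home: a push of about 5 to 15 N does.
- leaf_low_hole (a point): Centre of the free-end hole (15 mm) of the lowest spacer leaf (brass coloured), half-way through its 8 mm thickness; the leaf lies 28 to 36 mm above the bench and is 36 mm wide. x axis along the leaf from stud to free end, z up.
- leaf_mid_hole (a point): Centre of the free-end hole (15 mm) of the middle spacer leaf (bare aluminium), half-way through its 8 mm thickness; the leaf lies 36 to 44 mm above the bench and is 36 mm wide. x axis along the leaf from stud to free end, z up.
- leaf_top_hole (a point): Centre of the free-end hole (15 mm) of the top spacer leaf (blue), half-way through its 8 mm thickness; the leaf lies 44 to 52 mm above the bench and is 36 mm wide. x axis along the leaf from stud to free end, z up.
- pin_knob (a point): Centre of the lock pin's black cylindrical knob, 24 mm diameter, 30 mm high: grasp here. z axis up along the pin. Below it a steel collar 26 mm across, 4 mm thick, its underside 19 mm below this point. The pin (0.09 kg) hangs upright by the collar, with 4 mm play, in a fixed light wooden rest 60 x 100 mm, 54 mm high. Fully home, this point is 71 mm above the bench.
- pin_tip (a point): Tip of the lock pin on its axis, 61 mm below the knob's centre; z axis up along the pin. Shank 12 mm diameter, 42 mm long under the collar, of which the last 3 mm tapers to 10 mm at the tip. Home, the tip is 10 mm above the bench.
- pin: The lock pin; its origin is the tip (see pin_tip).
- leaf_low: The lowest of three leaves stacked on the stand: loose flat bar 136 x 36 x 8 mm with round ends, about 0.14 kg, 13.5 mm stud hole, 15 mm free-end hole, 100 mm apart. Origin at its underside on the axis of its stud hole (1.5 mm play on the stud, about which it swings); x axis along the leaf to its free end.
- leaf_mid: The middle of three leaves stacked on the stand: loose flat bar 136 x 36 x 8 mm with round ends, about 0.14 kg, 13.5 mm stud hole, 15 mm free-end hole, 100 mm apart. Origin at its underside on the axis of its stud hole (1.5 mm play on the stud, about which it swings); x axis along the leaf to its free end.
- leaf_top: The top one of three leaves stacked on the stand: loose flat bar 136 x 36 x 8 mm with round ends, about 0.14 kg, 13.5 mm stud hole, 15 mm free-end hole, 100 mm apart. Origin at its underside on the axis of its stud hole (1.5 mm play on the stud, about which it swings); x axis along the leaf to its free end.
- pack_tape: Bystander: roll of brown packing tape 104 mm across, 48 mm high, lying flat; origin at the underside's centre.
- glue_bottle: Bystander: white glue bottle 43 mm across, 126 mm high, standing; origin at the underside's centre.
- pliers_red: Bystander: red-handled pliers 180 mm long lying on the bench; origin at the underside's centre.
- driver_green: Bystander: green-handled screwdriver 209 mm long lying on the bench; origin at the underside's centre.

How it is judged:
By the outcome, as a careful person would: the job done as asked, in the order asked, and still so for the second after the job is handed in, with the robot touching nothing.
It also fails if it takes over 72 s, if anything falls off the work surface, if the arm or the gripper's body presses on something with over 40 N, if the wrist force passes 120 N, or if a joint passes its speed limit or range.

## Robot

A 6-joint arm with a two-finger parallel gripper is mounted at the origin on a cart in front of the work surface, level with it; the furniture and walls round the work are solid. World frame = base frame: x ahead of the robot, y to its left, z up, the work surface at z = 0. Lengths are in m, angles in rad, forces in N, time in s.
With the tool pointing down it reaches from about 0.3 to 0.825 m from the base axis. Payload 5.4 kg.
Tool frame: the origin (TCP) lies at the very end of the fingers, on their centre line; the grasp point (between the pads) lies 19 mm behind it (robot.hold_point_z is the distance from the TCP to the grasp point, in m); z points along the fingers, y is the line along which they close (so a half turn about z gives the same grasp; the last joint's range is limited). The gripper opens to 92 mm and grips with 3 to 60 N. Pads are 20 mm wide; open, the fingers measure 128 mm over their backs; the gripper's body (75 mm by 189 mm) begins 69 mm behind the grasp point.
Start: joints at [-1.542, 0.158, 1.597, -0, 1.386, -0.21], TCP at [0.136, -0.559, 0.215] pointing down, gripper open.
Joint ranges: [-2.91, 2.91], [-0.94, 2.29], [0.18, 2.7], [-1.29, 4.43], [0.17, 2.64], [-3, 3]. Speed limits (rad/s): [2.57, 2.57, 3.14, 3.14, 3.14, 3.14].

## Interface

Orientations are given as a unit quaternion [x, y, z, w].
In Python, from cell import robot, get_obs, vision, workorder, finder gives the robot as it stands. Calls block until the motion is done:
- robot.move_to(position, orientation): joint-space move of the TCP to a pose.
- robot.move_straight(position, attitude=None, max_speed=0.15, f_stop=None): straight line of the TCP; attitude=None keeps the orientation; max_speed is the mean speed in m/s. With f_stop (N) it stops when the force on the tool has changed by that much, and returns True; else False.
- robot.move_joints(angles): joint-space move.
- robot.open_jaws() and robot.grasp(): open the fingers fully, or close them until they stop; the grip force is fixed at half the most.
- robot.pause(seconds).
- robot.solve_ik(position, orientation): joint angles nearest the present ones, or None.
- get_obs(): the state.
- vision.snapshot(name): name is "scene" or "top"; returns a dict with "image" (420x560x3 uint8, blue, green, red), "fovy" (degrees; the focal length in pixels is half the picture's height over the tangent of half this angle, whatever the lens; pixels are square), "cx", "cy" (the principal point, pixels), "dist_coeffs" ([k1, k2, p1, p2, k3] as OpenCV has them; the pictures are not rectified), "R" (3x3) and "t" (3): a world point X has camera coordinates R X + t. Camera axes: x right, y down, z forward; pixel columns grow to the right and rows downward; lengths in m; the calibration is good to about 2 mm. A picture is of the moment at which its call begins. There is no depth.
A pose or a line that the arm cannot do raises robot.Unreachable and nothing moves.
- workorder.sign_off(): hands the job in; it is judged then, once.
Trained networks look in the newest picture that a camera, given by its name, has taken for a name from the list of things; names that differ only in an ending like _2 or _b are one class to them, and where a whole thing is asked for, a point or a joint stands for the part that bears it (a point fixed in the world has none). Each returns a list of dicts, best first, with "conf" (0 to 1); they miss things now and then, are a little off and sometimes report something else, mostly with a low value. They report only what shows in the picture. A call takes as long as a camera call.
- finder.boxes_of(camera, thing): "extent" ([left, top, right, bottom] in pixels, round what is visible of it).
- finder.silhouettes(camera, thing): "region" (420x560 bool, what is visible of it) and "extent" ([left, top, right, bottom] in pixels, round what is visible of it).
- finder.spot_point(camera, thing): "point" ([column, row] in pixels: a listed point, or the origin of a listed thing).
The state is a dict: "time": time; "q": joint angles; "dq": joint speeds; "tau": joint torques, N m; "position": TCP position; "orientation": TCP orientation; "contact_force": force on the tool from outside, world axes, zero at the start; "ft_torque": the same for the moment, N m; "finger_gap": opening from 0.0 (shut) to 1.0 (fully open); "grip_force": force on a finger pad.
Only numpy, scipy, OpenCV 4.12 (cv2) and the standard library are available. Lean on these libraries where they do the work, as an engineer would, in place of code of your own. Each camera call takes 0.05 s, during which the arm holds its last target. There are 200 camera calls.

## Working session

There is one attempt and no reset: what is moved stays moved. The work goes in short steps, each a Python script; the robot and the scene stay as the last script left them, time stands still between calls to the robot, and variables do not carry over. Pictures are saved under pics/ and viewed, at most 10 in all, crops included, and the job is handed in when it is done.

```bash
ls; mkdir -p pics
cat > h.py <<'E'
import numpy as np, cv2, time
from cell import robot, get_obs, vision, workorder, finder
def cam(s):
    f=s["image"].shape[0]/2/np.tan(np.radians(s["fovy"])/2)
    return np.array([[f,0,s["cx"]],[0,f,s["cy"]],[0,0,1]]),np.array(s["dist_coeffs"],float),np.array(s["R"]),np.array(s["t"])
def ray(s,p):
    K,d,R,t=cam(s)
    u=cv2.undistortPoints(np.array([[p]],float),K,d)[0,0]
    return -R.T@t, R.T@np.array([u[0],u[1],1])
def atz(s,p,z):
    o,v=ray(s,p); return o+v*(z-o[2])/v[2]
def tri(s1,p1,s2,p2):
    o1,v1=ray(s1,p1);o2,v2=ray(s2,p2)
    v1/=np.linalg.norm(v1);v2/=np.linalg.norm(v2)
    k=np.linalg.lstsq(np.c_[v1,-v2],o2-o1,rcond=None)[0]
    a,b=o1+k[0]*v1,o2+k[1]*v2
    return (a+b)/2,np.linalg.norm(a-b)
def proj(s,X):
    K,d,R,t=cam(s)
    return cv2.projectPoints(np.array([X],float),cv2.Rodrigues(R)[0],t,K,d)[0].reshape(2)
E
python3 - <<'E'
from h import *
S={c:vision.snapshot(c) for c in("scene","top")}
np.set_printoptions(precision=4,suppress=True)
for c,s in S.items():
    cv2.imwrite(f"pics/{c}0.png",s["image"]); print(c,-s["R"].T@s["t"],s["fovy"])
for n in "stand leaf_low_hole leaf_mid_hole leaf_top_hole leaf_low leaf_mid leaf_top pin_knob pin_tip plunger pack_tape glue_bottle pliers_red driver_green".split():
    P={}
    for c,s in S.items():
        r=finder.spot_point(c,n); P[c]=r
        print(n,c,[(np.round(x["point"],1).tolist(),round(x["conf"],2)) for x in r[:2]])
    if P["scene"] and P["top"]:
        print("   ",*tri(S["scene"],P["scene"][0]["point"],S["top"],P["top"][0]["point"]))
o=get_obs();print(o["time"],o["orientation"],o["contact_force"],robot.hold_point_z)
E
```

```text
pics
scene [-0.3079  0.3715  0.7496] 44.01469480828094
top [ 0.3714 -0.0553  1.2692] 42.03826991954547
stand scene [([211.1, 274.9], 0.59)]
stand top [([206.5, 238.6], 0.87), ([221.0, 196.1], 0.55)]
    [ 0.4882  0.1167 -0.0041] 0.00018643952578395245
leaf_low_hole scene [([184.0, 238.9], 0.78)]
leaf_low_hole top [([194.4, 194.2], 0.48)]
    [0.5861 0.1381 0.035 ] 0.0032418984417206145
leaf_mid_hole scene [([209.6, 232.6], 0.82)]
leaf_mid_hole top [([223.3, 196.8], 0.96)]
    [0.5815 0.0758 0.0307] 0.003966606660024656
leaf_top_hole scene [([190.0, 230.5], 0.66), ([208.7, 275.9], 0.39)]
leaf_top_hole top [([205.9, 193.7], 0.88)]
    [0.5873 0.1156 0.0481] 0.008755260554059794
leaf_low scene [([213.1, 258.1], 0.59)]
leaf_low top []
leaf_mid scene [([213.5, 262.4], 0.81)]
leaf_mid top [([204.7, 237.9], 0.85)]
    [0.4849 0.1127 0.0323] 0.006797710855055324
leaf_top scene [([210.3, 255.2], 0.9), ([188.8, 231.2], 0.23)]
leaf_top top [([206.5, 236.6], 0.88), ([204.5, 196.1], 0.2)]
    [0.4886 0.1112 0.048 ] 0.003463338852591873
pin_knob scene []
pin_knob top [([346.4, 229.6], 0.6)]
pin_tip scene []
pin_tip top []Traceback (most recent call last):
  File "<stdin>", line 9, in <module>
ValueError: it knows: driver_green, glue_bottle, leaf_low, leaf_low_hole, leaf_mid, leaf_mid_hole, leaf_top, leaf_top_hole, pack_tape, pin, pin_knob, pin_tip, pliers_red, stand
```

Run:
```python
import cv2,numpy as np
a=cv2.imread("pics/scene0.png");b=cv2.imread("pics/top0.png")
c1=cv2.resize(b[150:290,150:290],(600,600),interpolation=cv2.INTER_CUBIC)
cv2.imwrite("pics/crop1.png",c1)
```

```text
(no output)
```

View pics/scene0.png

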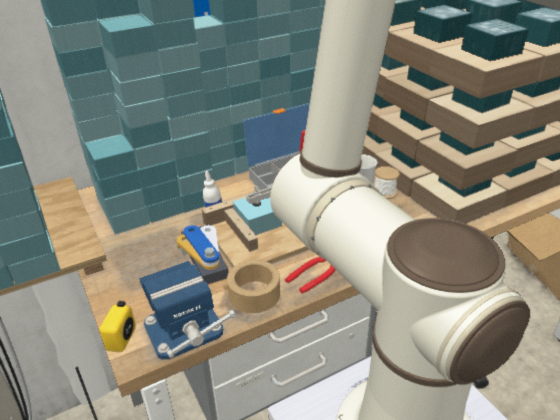

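View pics/top0.png

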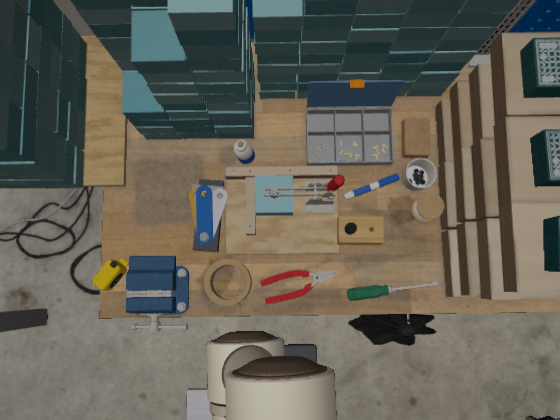

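View pics/crop1.png

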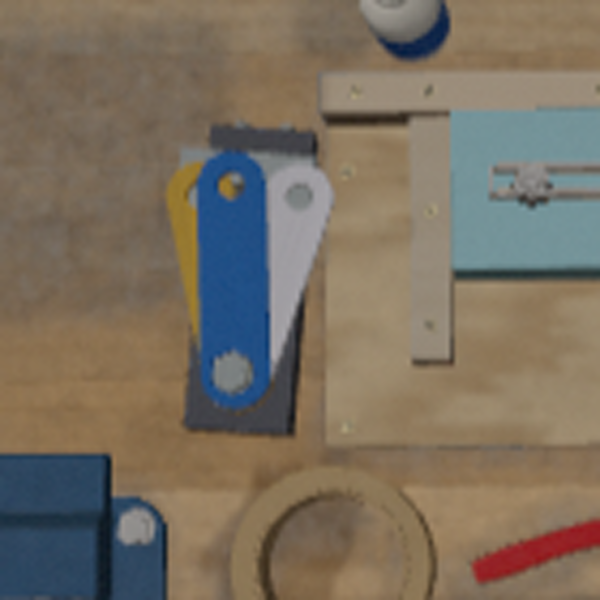

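The top view shows the stud nut at about (204,237), with the brass, blue and aluminium leaf holes at (194,194), (205,193) and (220,195). The block sticks out on the left (+y) side of the bar. The pin rest is at (350,229), hidden by the arm in the scene view, so I'll swing the arm away and measure.

Run:
```python
from h import *
np.set_printoptions(precision=4,suppress=True)
q=list(get_obs()["q"]); q[0]=-2.15; robot.move_joints(q)
S={c:vision.snapshot(c) for c in("scene","top")}
for c,s in S.items(): cv2.imwrite(f"pics/{c}1.png",s["image"])
for n in "stand leaf_low_hole leaf_mid_hole leaf_top_hole pin_knob pin glue_bottle pack_tape".split():
    P={}
    for c,s in S.items():
        r=finder.spot_point(c,n); P[c]=r
        print(n,c,[(np.round(x["point"],1).tolist(),round(x["conf"],2)) for x in r[:2]])
    if P["scene"] and P["top"]:
        print("   ",*tri(S["scene"],P["scene"][0]["point"],S["top"],P["top"][0]["point"]))
def lab(s,b,k,f):
    x0,y0,x1,y1=b; cv2.imwrite(f,cv2.resize(s["image"][y0:y1,x0:x1],None,fx=k,fy=k,interpolation=cv2.INTER_CUBIC))
im=[cv2.resize(S["scene"]["image"][190:310,150:350],(800,480),interpolation=cv2.INTER_CUBIC)]
cv2.imwrite("pics/crop2.png",im[0])
lab(S["top"],(180,170,400,260),3,"pics/crop3.png")
o=get_obs();print(o["time"],o["orientation"],o["contact_force"],robot.hold_point_z)
```

```text
stand scene [([209.9, 272.5], 0.7)]
stand top [([204.1, 238.4], 0.58), ([349.0, 233.4], 0.24)]
    [0.4874 0.1201 0.005 ] 0.0020152113613699915
leaf_low_hole scene [([185.4, 239.8], 0.79)]
leaf_low_hole top [([194.7, 195.2], 0.47)]
    [0.5836 0.1368 0.0337] 0.004910235458173662
leaf_mid_hole scene [([210.5, 230.2], 0.65), ([214.0, 216.1], 0.59)]
leaf_mid_hole top [([218.9, 195.9], 0.88)]
    [0.5794 0.0796 0.0411] 0.007393537750785424
leaf_top_hole scene [([189.4, 232.2], 0.93)]
leaf_top_hole top [([204.8, 194.6], 0.82), ([349.2, 230.5], 0.34)]
    [0.5856 0.1182 0.0456] 0.008291936130048078
pin_knob scene [([209.9, 262.1], 0.56), ([335.3, 196.9], 0.49)]
pin_knob top [([193.2, 197.5], 0.67), ([347.0, 226.8], 0.43)]
    [ 0.5723  0.1221 -0.0231] 0.06610372890071911
pin scene [([338.7, 218.2], 0.75), ([210.5, 260.3], 0.42)]
pin top [([344.0, 231.1], 0.51)]
    [ 0.4956 -0.2065  0.021 ] 0.010981873388139982
glue_bottle scene [([213.5, 212.8], 0.62)]
glue_bottle top [([247.6, 154.2], 0.63)]
    [ 0.6897  0.0225 -0.0014] 0.0064712232562595395
pack_tape scene [([254.8, 294.3], 0.96), ([214.7, 214.7], 0.68)]
pack_tape top [([231.3, 282.0], 0.7)]
    [ 0.3879  0.0606 -0.0032] 0.004071715265756164
3.2 [ 0.983  -0.1835 -0.      0.    ] [ 1.007  -0.5344  0.2557] 0.0187
```

View pics/crop2.png

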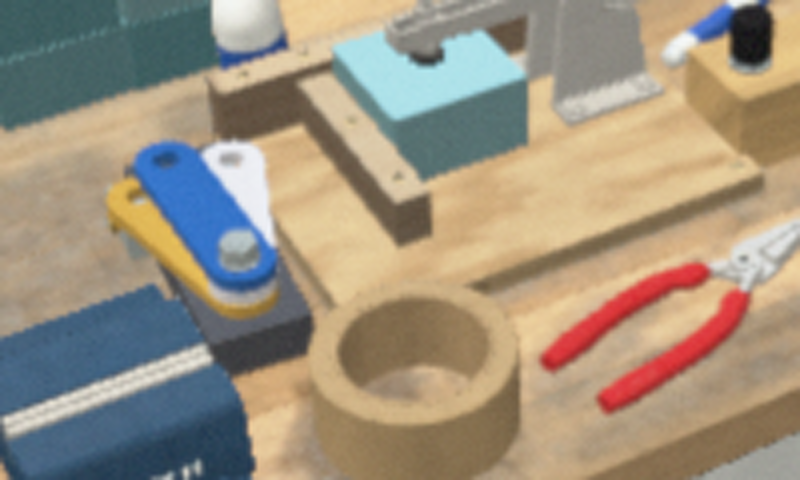

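Run:
```python
from h import *
np.set_printoptions(precision=4,suppress=True)
S={c:vision.snapshot(c) for c in("scene","top")}
def blob(s,b):
    x0,y0,x1,y1=b; g=s["image"][y0:y1,x0:x1].max(2)
    n,l,st,c=cv2.connectedComponentsWithStats((g<60).astype(np.uint8)); i=1+st[1:,4].argmax()
    return c[i]+[x0,y0],st[i]
a,sa=blob(S["scene"],(325,185,350,212)); b,sb=blob(S["top"],(338,218,360,240))
print(a,sa,b,sb)
print("knob scene body / top",tri(S["scene"],a,S["top"],b), "top blob at z .073,.088",atz(S["top"],b,.073),atz(S["top"],b,.088),"scene at .073",atz(S["scene"],a,.073))
# stand bar edges in top: dark steel ; block bright
im=S["top"]["image"]; K=8
c=cv2.resize(im[180:255,185:240],None,fx=K,fy=K,interpolation=cv2.INTER_CUBIC); cv2.imwrite("pics/crop4.png",c)
for n in ("stand","leaf_low","leaf_mid","leaf_top"):
    for cm in ("scene","top"):
        r=finder.silhouettes(cm,n)
        if r: print(n,cm,r[0]["conf"],r[0]["extent"],r[0]["region"].sum())
```

```text
[337.3675 198.3761] [  8   7  10  14 117] [350.1456 227.9612] [  7   5  12  11 103]
knob scene body / top (array([ 0.5001, -0.2095,  0.0736]), np.float64(3.323183463231022e-05)) top blob at z .073,.088 [ 0.5002 -0.2096  0.073 ] [ 0.4985 -0.2076  0.088 ] scene at .073 [ 0.5009 -0.21    0.073 ]
stand scene 0.84 [174.2, 232.6, 227.1, 286.5] 648
stand top 0.81 [191.1, 181.0, 223.8, 249.3] 388
leaf_low scene 0.57 [177.3, 233.9, 220.1, 267.1] 351
leaf_low top 0.54 [188.9, 188.9, 196.2, 224.7] 184
leaf_mid scene 0.83 [199.6, 230.0, 218.4, 268.5] 228
leaf_mid top 0.66 [213.5, 188.8, 227.0, 235.2] 433
leaf_top scene 0.55 [181.0, 222.9, 219.8, 263.8] 562
leaf_top top 0.88 [195.8, 185.8, 211.8, 249.8] 799
```

View pics/crop4.png

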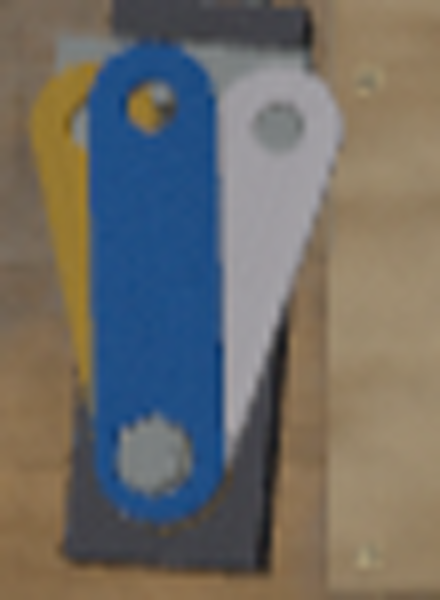

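Run:
```python
from h import *
np.set_printoptions(precision=4,suppress=True)
s=vision.snapshot("top")
f=lambda x,y,z:atz(s,(185+x/8-.44,180+y/8-.44),z)[:2]
nut=f(153,453,.064);print("nut",nut)
for n,p in dict(blue=(152,106,.052),alu=(278,125,.044)).items():
    h=f(*p);d=h-nut;print(n,h,np.hypot(*d),np.degrees(np.arctan2(d[1],d[0])))
for n,p in dict(barL1=(63,552,.028),barL2=(113,5,.028),barR1=(268,568,.028),barR1b=(268,568,0),barR2=(311,45,.028),blkFL=(57,38,.028),blkFR=(303,45,.028),brassL=(30,115,.036),brassL2=(80,395,.036)).items(): print(n,f(*p))
```

```text
nut [0.4873 0.1137]
blue [0.5868 0.1163] 0.0994684576998688 1.5000954496554233
alu [0.5822 0.0816] 0.10015663749928017 -18.65936764251068
barL1 [0.463 0.144]
barL2 [0.6208 0.1311]
barR1 [0.4576 0.0859]
barR1b [0.4596 0.0891]
barR2 [0.6083 0.074 ]
blkFL [0.6113 0.1472]
blkFR [0.6083 0.0763]
brassL [0.5875 0.1534]
brassL2 [0.5068 0.1384]
```

```bash
cat >> h.py <<'E'
def down(deg): a=np.radians(deg)/2; return [np.cos(a),np.sin(a),0,0]
STUD=np.array([.4873,.1137])
def rad(r,deg,off=0):
    a=np.radians(deg); return STUD+r*np.array([np.cos(a),np.sin(a)])+off*np.array([-np.sin(a),np.cos(a)])
def st():
    o=get_obs(); print("t%.1f"%o["time"],np.round(o["position"],4),"F",np.round(o["contact_force"],1),"gap%.3f grip%.1f"%(o["finger_gap"],o["grip_force"])); return o
E
python3 - <<'E'
from h import *
for a in (-.3,179.7):
    print(a,robot.solve_ik([*rad(55,-.3)*0+rad(.055,-.3),.2],down(a)))
    print(robot.solve_ik([.5003,-.2095,.12],down(a)))
robot.move_to([0,-.42,.3],down(-60)); robot.move_to([.38,-.15,.3],down(-20)); st()
p=rad(.055,-.3)
robot.move_to([*p,.15],down(-.3)); print(robot.move_straight([*p,.031],max_speed=.08,f_stop=8)); st()
E
```

```text
-0.3 [-1.19791252e-02  1.15597361e-01  1.67358088e+00 -4.44089210e-16
  1.35241441e+00  1.56405319e+00]
[-6.19462410e-01  1.67525341e-01  1.78190904e+00 -4.44089210e-16
  1.19215827e+00  9.56569904e-01]
179.7 [-1.19791252e-02  1.15597361e-01  1.67358088e+00 -4.44089210e-16
  1.35241441e+00 -1.57753946e+00]
[-6.19462410e-01  1.67525341e-01  1.78190904e+00 -4.44089210e-16
  1.19215827e+00 -2.18502275e+00]
t6.4 [ 0.3798 -0.1508  0.2999] F [-0.  -0.1  0.7] gap1.001 grip0.0
False
t9.4 [0.5428 0.1134 0.0316] F [-0.1  0.5  0.2] gap1.000 grip0.0
```

Run:
```python
from h import *
np.set_printoptions(precision=4,suppress=True)
robot.grasp(); o=st(); print(o["finger_gap"]*92)
robot.open_jaws(); st()
p=o["position"]
robot.move_straight([p[0],p[1],.15],max_speed=.15)
robot.move_to([.46,-.2,.2],down(-.3));st()
s=vision.snapshot("top"); cv2.imwrite("pics/crop5.png",cv2.resize(s["image"][180:255,185:240],None,fx=8,fy=8,interpolation=cv2.INTER_CUBIC))
print(finder.spot_point("top","leaf_top_hole")[:2])
```

```text
t10.3 [0.5449 0.1139 0.0321] F [ 6.5  1.  -1.7] gap0.388 grip30.0
35.66804281570721
t11.2 [0.5423 0.1134 0.031 ] F [-0.5 -0.3  0.2] gap0.998 grip0.0
t13.4 [ 0.4602 -0.1991  0.1995] F [-0.7 -0.3  0.7] gap1.000 grip0.0
[{'point': [206.5, 198.1], 'conf': 0.9}]
```

View pics/crop5.png

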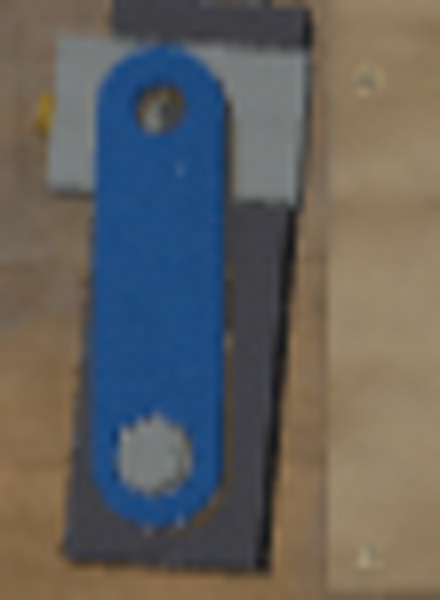

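The leaves are now in line, with the hole at crop (159,106). The whole block shows, with corners at (55,38), (312,45), (48,190) and (298,205), and their mean gives the bore position. Next I'll compute that and take the pin.

Run:
```python
from h import *
np.set_printoptions(precision=4,suppress=True)
s=vision.snapshot("top")
f=lambda x,y,z:atz(s,(185+x/8-.44,180+y/8-.44),z)[:2]
h=f(159,106,.052); C=np.array([f(*c,.028) for c in((55,38),(312,45),(48,190),(298,205))])
print("hole",h,"block",C,C.mean(0),"len",np.hypot(*(C[0]-C[1])),"nut",f(153,453,.064),f(153,453,.066))
p=[.5003,-.2095]
robot.move_to([*p,.13],down(-.3)); print(robot.move_straight([*p,.060],max_speed=.07,f_stop=5)); st()
robot.grasp(); o=st(); print(o["finger_gap"]*92)
q=o["position"]; robot.move_straight([q[0],q[1],.15],max_speed=.1); st()
```

```text
hole [0.5867 0.1143] block [[0.6113 0.1477]
 [0.6083 0.0737]
 [0.567  0.1493]
 [0.5616 0.0776]] [0.587  0.1121] len 0.07411778960866287 nut [0.4873 0.1137] [0.4871 0.1134]
False
t15.1 [ 0.5007 -0.2098  0.0606] F [0.2 0.2 0.5] gap1.002 grip0.0
t16.2 [ 0.5003 -0.2096  0.06  ] F [ 0.2  0.6 -1.3] gap0.256 grip30.0
23.555066255444487
t17.2 [ 0.4998 -0.2092  0.1491] F [ 0.1 -0.2 -0.7] gap0.254 grip30.0
```

Run:
```python
from h import *
h=[.5867,.1143]
robot.move_to([*h,.125],down(-.3)); st()
s=vision.snapshot("top");s2=vision.snapshot("scene")
cv2.imwrite("pics/crop6.png",cv2.resize(s2["image"][190:290,150:280],(780,600),interpolation=cv2.INTER_CUBIC))
for c,k in(("top",s),("scene",s2)):
  for n in("pin_knob","pin_tip"): print(c,n,[(np.round(x["point"],1),round(x["conf"],2)) for x in finder.spot_point(c,n)[:2]])
print("expect tip",proj(s2,[*h,.077]),"knob",proj(s2,[*h,.138]))
print(robot.move_straight([*h,.081],max_speed=.025,f_stop=3)); st()
```

```text
t18.5 [0.5869 0.1132 0.125 ] F [-0.2 -0.5 -1.4] gap0.252 grip30.0
top pin_knob []
top pin_tip []
scene pin_knob []
scene pin_tip []
expect tip [191.08443987 220.15555392] knob [187.63817178 196.9538836 ]
True
t19.8 [0.5869 0.1143 0.0994] F [ 0.1 -0.5  3.2] gap0.254 grip30.0
```

View pics/crop6.png

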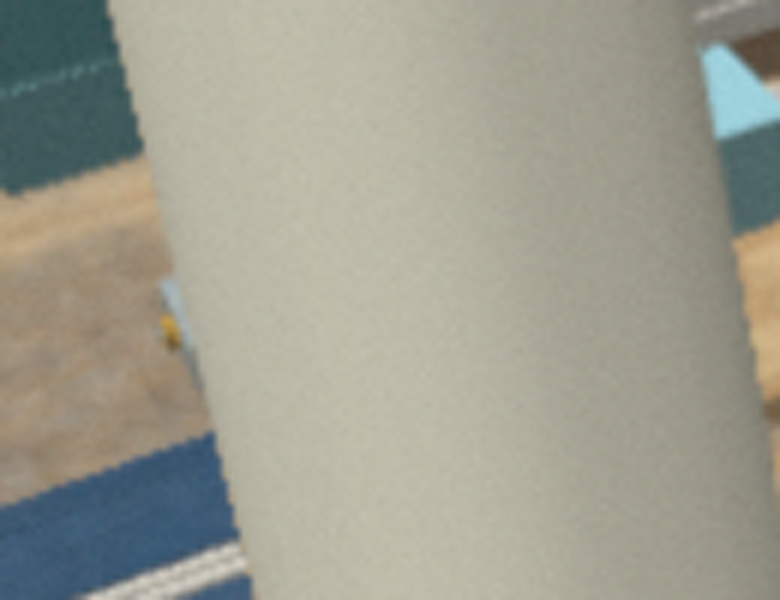

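The arm hides the pin here. The tip touched the top leaf at TCP z = 0.0994, so I'll probe around that point.

Run:
```python
from h import *
h=np.array([.5867,.1143])
for d in [(0,-2),(2,0),(-2,0),(0,2),(2,-2),(-2,-2),(2,2),(-2,2),(-4,0),(4,0),(0,-4),(0,4)]:
    p=h+np.array(d)/1000
    z=get_obs()["position"]
    robot.move_straight([z[0],z[1],.1025],max_speed=.05)
    robot.move_straight([*p,.1025],max_speed=.05)
    hit=robot.move_straight([*p,.093],max_speed=.02,f_stop=3)
    print(d,hit,end=" ");o=st();print(np.round(o["ft_torque"],3))
    if o["position"][2]<.0965: break
```

```text
(0, -2) True t20.6 [0.5872 0.1123 0.0994] F [ 0.6 -0.7  4.7] gap0.254 grip30.0
[-0.018  0.117 -0.005]
(2, 0) True t21.4 [0.5892 0.1143 0.0991] F [-0.9 -0.1  4.3] gap0.254 grip30.0
[-0.02   0.16   0.002]
(-2, 0) True t22.2 [0.5851 0.1143 0.0996] F [-0.3  0.   3.4] gap0.257 grip30.0
[0.014 0.01  0.005]
(0, 2) True t23.1 [0.5872 0.1163 0.0994] F [ 0.4 -1.1  3.9] gap0.251 grip30.0
[ 0.042  0.075 -0.027]
(2, -2) True t23.9 [0.5891 0.1123 0.0992] F [-0.2 -0.4  4.5] gap0.251 grip30.0
[-0.015  0.019 -0.008]
(-2, -2) True t24.7 [0.5851 0.1123 0.0995] F [-0.5  0.7  3.7] gap0.254 grip30.0
[-0.039  0.108  0.025]
(2, 2) True t25.5 [0.5891 0.1163 0.0992] F [ 0.1 -0.1  3.4] gap0.256 grip30.0
[-0.008  0.059  0.011]
(-2, 2) True t26.3 [0.5851 0.1163 0.0996] F [-0.2 -0.3  3.9] gap0.254 grip30.0
[ 0.03   0.081 -0.019]
(-4, 0) True t27.1 [0.5832 0.1143 0.0996] F [-0.1 -0.3  4.2] gap0.254 grip30.0
[ 0.038  0.099 -0.005]
(4, 0) True t28.0 [0.5912 0.1143 0.0987] F [-0.1 -0.2  5. ] gap0.255 grip30.0
[ 0.021  0.041 -0.016]
(0, -4) True t28.8 [0.5872 0.1103 0.0994] F [-0.2  0.   3.1] gap0.253 grip30.0
[0.05  0.067 0.059]
(0, 4) True t29.6 [0.5872 0.1183 0.0994] F [0.2 0.4 4. ] gap0.254 grip30.0
[0.006 0.059 0.011]
```

Run:
```python
from h import *
np.set_printoptions(precision=4,suppress=True)
z=get_obs()["position"]; robot.move_straight([z[0],z[1],.13],max_speed=.1)
robot.move_to([.45,.22,.2],down(-.3)); o=st()
s=vision.snapshot("scene");t=vision.snapshot("top")
p=o["position"]
k,tip=proj(s,p+[0,0,.013]),proj(s,p+[0,0,-.048]); print(k,tip)
h=proj(s,[.5867,.1143,.052]);print(h)
x,y=int(tip[0]),int(tip[1])
c=cv2.resize(s["image"][y-60:y+40,x-50:x+80],(780,600),interpolation=cv2.INTER_CUBIC); print("origin",x-50,y-60)
d=cv2.resize(t["image"][180:255,185:240],(440,600),interpolation=cv2.INTER_CUBIC)
cv2.imwrite("pics/c7.png",cv2.resize(np.hstack([c,d]),None,fx=.65,fy=.65))
cv2.imwrite("pics/s7.png",s["image"]);cv2.imwrite("pics/t7.png",t["image"])
for n in("pin_knob","pin_tip","leaf_top_hole"): print(n,[(np.round(a["point"],1),round(a["conf"],2)) for a in finder.spot_point("scene",n)[:2]])
```

```text
t30.9 [0.4503 0.2195 0.1993] F [ 0.4 -0.2 -0.7] gap0.254 grip30.0
[153.4735 216.5386] [158.8539 243.4491]
[192.43   229.2454]
origin 108 183
pin_knob [(array([154.6, 216.4]), 0.8)]
pin_tip [(array([161.4, 249.8]), 0.67)]
leaf_top_hole [(array([192.4, 233. ]), 0.61), (array([194.7, 232.9]), 0.4)]
```

View pics/c7.png

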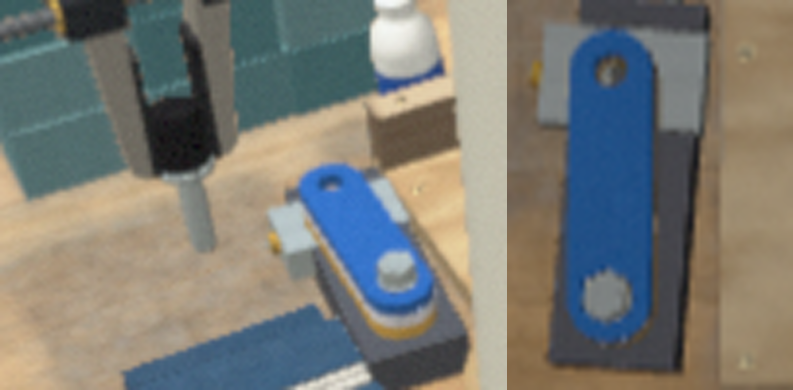

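The pin hangs about upright, with its tip near full-image (160.6,245.5). That is slightly off the predicted (158.9,243.4), so the pin may be tilted. The hole is near (193,230). I'll measure both more closely.

Run:
```python
from h import *
np.set_printoptions(precision=2,suppress=True,linewidth=200)
s=vision.snapshot("scene"); p=get_obs()["position"]
im=s["image"]; 
print(im[226:250,148:172].mean(2).astype(int))
base=proj(s,p+[0,0,-.048])
for d in([.005,0,0],[0,.005,0],[0,0,.005]): print("J per5mm",d,proj(s,p+[0,0,-.048]+np.array(d))-base)
print([proj(s,p+[0,0,z]) for z in(-.006,-.02,-.04,-.048)])
g=im[222:240,183:203]; print(g[...,0].astype(int))
print([proj(s,[.5867,.1143,.052]+np.array(d))for d in([.0075,0,0],[-.0075,0,0],[0,.0075,0],[0,-.0075,0])])
```

```text
[[ 40  40  48  42  33  34  34  41  53  74 105 125 156 131 128 170 177 178 174 178 180 181 180 178]
 [ 57  75 103 105  88  87  89 105 108 124 157 141 130 134 150 177 178 176 176 176 172 171 168 166]
 [112 123 155 162 144 140 142 161 156 143 128 126 130 162 173 176 170 170 169 165 163 159 154 156]
 [161 154 150 150 144 143 134 135 128 121 122 122 146 170 171 168 164 167 163 165 161 154 151 157]
 [169 169 167 166 160 142 136 130 120 117 122 120 139 165 168 167 168 162 161 158 158 155 152 156]
 [181 184 179 180 174 158 144 137 130 127 124 122 127 159 163 165 162 158 156 153 155 156 156 155]
 [181 178 175 174 174 167 145 137 134 127 125 119 116 149 158 162 159 161 158 158 155 148 151 153]
 [171 168 165 167 167 164 150 137 132 128 125 121 118 142 156 158 161 165 159 154 151 149 148 149]
 [165 163 163 163 163 158 146 139 133 127 125 119 116 131 152 157 153 158 152 150 149 149 148 145]
 [164 158 155 158 158 154 149 137 134 128 125 119 117 123 149 153 156 156 154 153 154 155 147 147]
 [157 155 151 151 153 154 152 143 135 129 127 123 119 119 143 152 154 156 154 154 156 157 153 153]
 [155 153 1
[... 2384 characters left out ...]
 202 202 202 202]
 [110 123 164 196 203 204 206 208 208 208 204 205 202 202 201 199 203 200 200 200]
 [142 146 152 167 197 204 203 207 204 207 207 204 203 203 203 203 201 201 199 200]
 [191 190 173 159 189 201 206 205 205 206 207 207 203 205 204 203 206 200 198 203]
 [199 198 187 164 171 194 203 205 206 205 207 205 204 206 202 202 203 199 201 204]
 [201 199 187 171 154 171 199 207 205 203 208 206 203 204 206 206 207 203 201 203]
 [204 200 182 165 161 157 191 199 205 206 207 208 206 203 206 202 205 204 206 206]
 [201 199 192 140 154 155 169 196 206 207 207 204 202 203 205 206 203 207 207 207]]
[array([191.2 , 227.46]), array([193.67, 231.05]), array([189.22, 230.3 ]), array([195.63, 228.2 ])]
```

The hole is confirmed at (0.5867, 0.1143) in both views. The pin sits tilted by about 3.5° in the grip, with its tip about 5 mm to −x of the TCP. I'll tilt the tool to bring the pin upright, shift, and try again.

```bash
cat >> h.py <<'E'
from scipy.spatial.transform import Rotation as Ro
def tilt(deg,yaw=-.3): return (Ro.from_euler("y",-deg,degrees=True)*Ro.from_quat(down(yaw))).as_quat()
E
python3 - <<'E'
from h import *
h=np.array([.5887,.1146]); q=tilt(3.5)
robot.move_to([*h,.115],q)
for d in [(0,0),(2,0),(-2,0),(0,2),(0,-2),(4,0)]:
    p=h+np.array(d)/1000
    z=get_obs()["position"]
    if z[2]<.102: robot.move_straight([z[0],z[1],.103],max_speed=.05)
    robot.move_straight([*p,.103],max_speed=.05)
    hit=robot.move_straight([*p,.090],max_speed=.02,f_stop=3)
    print(d,hit,end=" ");o=st()
    if o["position"][2]<.0965: break
E
```

```text
(0, 0) True t33.0 [0.5897 0.1143 0.0902] F [1.9 0.7 0.5] gap0.252 grip30.0
```

Run:
```python
from h import *
q=tilt(3.5); p=np.array([.5902,.1146])
robot.move_straight([*p,.0905],max_speed=.05);st()
for i in range(4):
    hit=robot.move_straight([*p,.080],max_speed=.02,f_stop=4); o=st()
    if not hit: break
    F=o["contact_force"]; 
    if F[2]>3: break
    p=p+np.clip(F[:2]*.4e-3,-.001,.001)
```

```text
t33.3 [0.59   0.1146 0.0902] F [ 0.3 -0.9 -0.7] gap0.255 grip30.0
t33.9 [0.59   0.1146 0.0798] F [ 1.8 -0.  -1.7] gap0.256 grip30.0
```

Run:
```python
from h import *
q=tilt(3.5); p0=np.array([.5906,.1146])
for d in [-1.5,0,-3,1.5,-4.5,3,-6,4.5]:
    p=p0+np.array([0,d/1000])
    z=get_obs()["position"]
    robot.move_straight([z[0],z[1],max(z[2],.0795)],max_speed=.05)
    robot.move_straight([*p,.0795],max_speed=.05,f_stop=10)
    hit=robot.move_straight([*p,.0705],max_speed=.02,f_stop=4); print(d,hit,end=" ");o=st()
    if o["position"][2]<.0735: break
```

```text
-1.5 True t34.8 [0.5908 0.1129 0.0739] F [ 2.6 -1.2 -0.5] gap0.255 grip30.0
0 True t35.6 [0.591  0.1147 0.0751] F [ 0.1 -1.1  4.6] gap0.250 grip30.0
-3 True t36.5 [0.5909 0.1115 0.0742] F [ 1.9  1.  -0.7] gap0.255 grip30.0
1.5 True t37.3 [0.5908 0.1162 0.0753] F [-1.   0.   3.7] gap0.255 grip30.0
-4.5 True t38.2 [0.5909 0.1101 0.075 ] F [0.1 0.6 3.9] gap0.257 grip30.0
3 True t39.1 [0.5909 0.1176 0.0754] F [-0.8 -0.7  4.5] gap0.252 grip30.0
-6 True t40.0 [0.591  0.1086 0.0752] F [-0.1  0.1  5.3] gap0.257 grip30.0
4.5 True t40.9 [0.591  0.1191 0.0755] F [-0.4  0.2  3.9] gap0.256 grip30.0
```

Run:
```python
from h import *
z=get_obs()["position"]; p=np.array([.5915,.1124])
robot.move_straight([z[0],z[1],.0785],max_speed=.05)
robot.move_straight([*p,.0785],max_speed=.05,f_stop=10); st()
for i in range(10):
    hit=robot.move_straight([*p,.069],max_speed=.02,f_stop=5); o=st(); print(np.round(o["ft_torque"],2))
    if not hit: break
    F=o["contact_force"]
    if F[2]>4 and o["position"][2]>.0735: break
    p=p+np.clip(F[:2]*.25e-3,-.0006,.0006)
```

```text
t41.5 [0.5913 0.1119 0.0782] F [-0.3 -0.1 -1.8] gap0.253 grip30.0
t42.1 [0.5918 0.1123 0.069 ] F [ 2.  -0.3 -1.8] gap0.256 grip30.0
[-0.09 -0.56  0.01]
```

Run:
```python
from h import *
p=np.array([.5922,.1123])
for i in range(6):
    hit=robot.move_straight([*p,.0565],max_speed=.02,f_stop=16); o=st(); print(hit,np.round(o["ft_torque"],2))
    F=o["contact_force"]
    if not hit or o["position"][2]<.0595: break
    p=p+np.clip(F[:2]*.25e-3,-.001,.001)
```

```text
t42.5 [0.5926 0.1119 0.0634] F [ 0.2 -0.1  1.6] gap0.252 grip30.0
True [-0.18 -0.03 -0.03]
t42.8 [0.5927 0.1119 0.0603] F [-0.6  0.1  2.2] gap0.253 grip30.0
True [-0.09  0.09  0.  ]
t43.2 [0.5929 0.112  0.0581] F [-2.8 -0.8  8. ] gap0.254 grip30.0
False [-0.39  0.47 -0.02]
```

Run:
```python
from h import *
for z in(.0555,.0545,.053):
    p=[.5922,.1123]
    hit=robot.move_straight([*p,z],max_speed=.01,f_stop=12); o=st(); print(hit)
    if o["contact_force"][2]>20: break
```

```text
t43.5 [0.5931 0.112  0.0579] F [-5.1 -1.1 15.3] gap0.255 grip30.0
False
t43.7 [0.5932 0.112  0.0578] F [-7.8 -2.  20.7] gap0.254 grip30.0
False
```

Run:
```python
from h import *
robot.move_straight([.5925,.1121,.0575],max_speed=.02); st()
robot.open_jaws(); o=st(); z=o["position"]
robot.move_straight([z[0],z[1],.13],max_speed=.12)
robot.move_to([.46,-.2,.2],down(-.3)); st()
s=vision.snapshot("scene");t=vision.snapshot("top"); cv2.imwrite("pics/s8.png",s["image"])
for n in("pin_knob","pin_tip","leaf_top_hole"):
    for c in("scene","top"): print(n,c,[(np.round(a["point"],1).tolist(),round(a["conf"],2)) for a in finder.spot_point(c,n)[:2]])
c=cv2.resize(s["image"][195:270,165:240],(600,600),interpolation=cv2.INTER_CUBIC)
d=cv2.resize(t["image"][180:255,185:240],(440,600),interpolation=cv2.INTER_CUBIC)
cv2.imwrite("pics/c8.png",cv2.resize(np.hstack([c,d]),None,fx=.75,fy=.75))
for zz in(.052,.056,.071,.086):print(zz,proj(s,[.588,.112,zz]),proj(t,[.588,.112,zz]))
```

```text
t44.0 [0.5928 0.1119 0.058 ] F [-1.7 -1.5  6.4] gap0.252 grip30.0
t45.1 [0.5925 0.1121 0.0575] F [-0.4  0.1 -0.2] gap1.000 grip0.0
t47.1 [ 0.4602 -0.1992  0.1995] F [1.3 0.7 0. ] gap1.002 grip0.0
pin_knob scene [([189.3, 223.4], 0.69)]
pin_knob top [([200.5, 189.1], 0.54), ([208.7, 197.5], 0.43)]
pin_tip scene []
pin_tip top []
leaf_top_hole scene [([193.4, 231.8], 0.69)]
leaf_top_hole top [([206.0, 194.1], 0.88)]
0.052 [193.19769087 228.61344068] [205.46628361 192.2499754 ]
0.056 [192.98678138 227.17569212] [205.22355465 191.94163025]
0.071 [192.18755144 221.73142575] [204.29921919 190.76743506]
0.086 [191.37491761 216.20233089] [203.35199212 189.56418198]
```

View pics/c8.png

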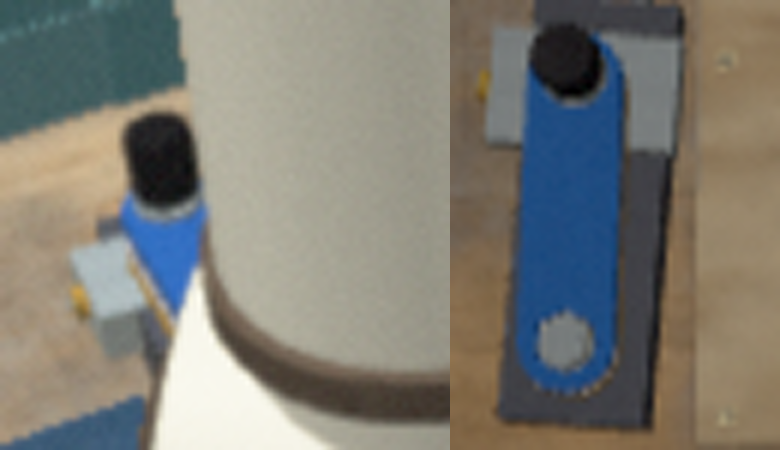

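The knob centre is near full-image (191.7,221.7), against a predicted (192.2,221.7) for fully home. I'll confirm with a gentle press on the knob top (home = 0.086), then move away.

Run:
```python
from h import *
robot.grasp(); p=[.588,.1122]
robot.move_to([*p,.115],down(-.3)); robot.move_straight([*p,.092],max_speed=.08,f_stop=6)
for z in(.083,.081,.079):
    print(robot.move_straight([*p,z],max_speed=.015,f_stop=10)); o=st()
    if o["contact_force"][2]>14: break
z=o["position"]; robot.move_straight([z[0],z[1],.13],max_speed=.12); robot.move_to([.42,-.2,.22],down(-.3)); st()
```

```text
True
t51.1 [0.5884 0.1123 0.0867] F [-0.8 -0.5  4.7] gap0.003 grip2.6
True
t51.3 [0.5885 0.1122 0.0867] F [-1.4  0.3  4.9] gap0.003 grip2.8
True
t51.6 [0.5885 0.1122 0.0867] F [-3.1 -1.   6.6] gap0.006 grip2.9
t53.5 [ 0.4203 -0.1994  0.2196] F [ 0.4 -0.   0.1] gap0.004 grip0.0
```

Run:
```python
from h import *
p=[.588,.1122]
robot.move_to([*p,.100],down(-.3))
print(robot.move_straight([*p,.0825],max_speed=.03,f_stop=20)); o=st(); robot.pause(.1); o=st(); z=o["position"]
robot.move_straight([*p,.095],max_speed=.12); l=[.535,.1135]
robot.move_straight([*l,.095],max_speed=.15)
robot.move_straight([*l,.06],max_speed=.1,f_stop=6);print(robot.move_straight([*l,.049],max_speed=.02,f_stop=5)); st()
```

```text
True
t55.4 [0.5882 0.1116 0.0865] F [-1.3 -0.6  6.5] gap0.004 grip3.3
t55.5 [0.5882 0.1116 0.0865] F [-2.  -0.9  6.2] gap0.002 grip3.1
True
t57.2 [0.5352 0.1135 0.0524] F [-0.8 -0.2  4.1] gap0.005 grip2.1
```

The knob top reads 34.1 mm above the leaf top, and fully home is 34 mm, so the pin is seated. I'll retreat and hand in.

Run:
```python
from h import *
z=get_obs()["position"]; robot.move_straight([z[0],z[1],.15],max_speed=.15)
robot.move_to([.42,-.1,.25],down(-.3)); st()
print(workorder.sign_off())
```

```text
t59.0 [ 0.42   -0.0994  0.2492] F [ 0.8 -0.2  0.9] gap0.003 grip0.0
the job is handed in; nothing more can be done
None
```

The leaves are swung into line, the lock pin is through all three into the lock hole with its collar home (knob top 34.1 mm above the top leaf, 34 mm expected), and the job was handed in at about 59 s with the arm clear.

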